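# Snap the notions boxes shut

### The job

Close up the two filled notions boxes on the felting bench: press down the orange lid (brass rings) and the blue lid (wooden toggles), in either order, until each snaps fully shut and stays down by itself. The yellow-lidded box is still empty and waiting to be filled: leave its lid standing open.

Things in the scene. Friction and masses are not known exactly. Their poses are not given: they have to be found in the camera images.
- orange_lid_pad (a point): Top centre of the white 30 mm thumb pad on the orange lid (box of brass rings). Axes: x along the lid, front edge to hinge; y along the hinge line; z out of its outer face (up when shut). From this point the hinge line lies 65 mm along +x and 6 mm along -z, the front edge 35 mm along -x. Boxes: grey, 100 x 90 mm, 45 mm high, screwed down, a 50 mm high catch block on one side; hinge line 45.5 mm above the bench. All three alike.
- blue_lid_pad (a point): The same pad on the blue lid (box of wooden toggles). Lids: flat plates 100 (hinge to front) x 90 x 4 mm, raised 37 to 52 degrees at first and held there by friction. Pushing straight down 35 to 50 mm (level distance) from the hinge line turns one with 2 to 6 N. Let go above 6 degrees it lifts part-way back; pressed flat, a sprung detent holds it: pad level, 51.5 mm above the bench, on a solid stop.
- yellow_lid_pad (a point): The same pad on the yellow lid (empty box); this one is left standing open. Size, axes, hinge and start as for the other two; the three boxes change places.
There are look-alikes about, which are no part of the job. What is shaped like the part that bears orange_lid_pad but pink or turquoise is not meant.

How it is judged:
By the outcome, as a careful person would: the job done as asked, in the order asked, and still so for the second after the job is handed in, with the robot touching nothing.
It also fails if it takes over 40 s, if anything falls off the work surface, if the arm or the gripper's body presses on something with over 40 N, if the wrist force passes 120 N, or if a joint passes its speed limit or range.

### The arm

A 6-joint arm with a two-finger parallel gripper is mounted at the origin on the work surface. World frame = base frame: x ahead of the robot, y to its left, z up, the work surface at z = 0. Lengths are in mm, angles in rad, forces in N, time in s.
With the tool pointing down it reaches from about 400 to 825 mm from the base axis. Payload 7 kg.
Tool frame: the origin (TCP) lies at the very end of the fingers, on their centre line; the grasp point (between the pads) lies 19 mm behind it; z points along the fingers, y is the line along which they close (so a half turn about z gives the same grasp; the last joint's range is limited). The gripper opens to 88 mm and grips with 3 to 60 N. Pads are 19 mm wide; open, the fingers measure 130 mm over their backs; the gripper's body (78 mm by 193 mm) begins 47 mm behind the grasp point.
Start: joints at [-0.836, 0.359, 0.012, 0, -1.224, -0.288], TCP at [291.627, -608.727, 226.561] pointing down, gripper open.
Joint ranges: [-3.07, 3.07], [-1.43, 2.12], [-1.02, 1.25], [-3.03, 1.67], [-3.05, -0], [-3.03, 3.03]. Speed limits (rad/s): [2.39, 2.39, 3.01, 3.14, 3.14, 3.14].

### API

Orientations are given as a unit quaternion [x, y, z, w].
In Python, from plant import bot gives the robot as it stands. Calls block until the motion is done:
- bot.move_ptp(position, orientation): joint-space move of the TCP to a pose.
- bot.line_to(position, velocity=150, ori=None): straight line of the TCP; ori=None keeps the orientation; velocity is the mean speed in mm/s.
- bot.move_joints(angles): joint-space move.
- bot.move_gripper(opening, force=None): finger opening in mm; force is the grip in N (None keeps the last); returns when the fingers have stopped.
- bot.pause(seconds).
- bot.solve_ik(position, orientation): joint angles nearest the present ones, or None.
- bot.read_state(): the state.
- bot.camera(name): name is "scene" or "side" or "wrist"; returns the picture (400x640x3 uint8, red, green, blue); there is no depth.
- bot.get_calibration(name): a dict with "fx", "fy", "cx", "cy" (pixels), "distortion" ([k1, k2, p1, p2, k3] as OpenCV has them; the pictures are not rectified), "view" (4x4, takes a point from world to camera coordinates); the wrist camera has in their place "T_tool_cam" (4x4, takes a point from camera to tool coordinates, whose origin is the TCP and whose axes are the flange's). Camera axes: x right, y up, looking along -z (the intrinsics and any distortion apply to the point x, -y, -z); pixel columns grow to the right and rows downward; lengths in mm; the calibration is good to about 2 mm. A picture is of the moment at which its call begins: read the wrist's pose just before it. get_calibration takes no time and is no camera call.
A pose or a line that the arm cannot do raises bot.Unreachable and nothing moves.
- bot.close_job(): hands the job in; it is judged then, once.
The state is a dict: "t": time; "joint_pos": joint angles; "qvel": joint speeds; "tau": joint torques, N m; "tcp_pos": TCP position; "eef_rot": TCP orientation; "contact_force": force on the tool from outside, world axes, zero at the start; "moment": the same for the moment, N m; "width": finger opening in mm; "finger_force": force on a finger pad.
Only numpy, scipy, OpenCV 4.12 (cv2) and the standard library are available. Lean on these libraries where they do the work, as an engineer would, in place of code of your own. Each camera call takes 0.05 s, during which the arm holds its last target. There are 200 camera calls.

## Working session

There is one attempt and no reset: what is moved stays moved. The work goes in short steps, each a Python script; the robot and the scene stay as the last script left them, time stands still between calls to the robot, and variables do not carry over. Pictures are saved under pics/ and viewed, at most 10 in all, crops included, and the job is handed in when it is done.

```bash
mkdir -p pics; python3 - <<'E'
from plant import bot
import cv2,numpy as np
a=[bot.camera(n) for n in("scene","side")]
for n,i in zip(("scene","side"),a):
    cv2.imwrite(f"pics/{n}0.png",i[:,:,::-1]); c=bot.get_calibration(n); print(n,c["fx"],c["cx"],c["cy"],c["distortion"],np.round(c["view"],3).tolist())
print(bot.get_calibration("wrist"), bot.read_state()["eef_rot"],bot.read_state()["t"])
E
```

```text
scene 435.92741911735294 317.3838174110245 205.85218433426974 [-0.10492257  0.          0.          0.          0.        ] [[0.439, 0.898, 0.02, -347.141], [-0.633, 0.294, 0.716, 189.126], [0.637, -0.327, 0.698, -1464.506], [0.0, 0.0, 0.0, 1.0]]
side 369.396167022093 322.5385464407441 193.7484413538979 [-0.08159106  0.          0.          0.          0.        ] [[-0.736, -0.677, -0.017, 423.672], [0.487, -0.547, 0.681, -165.707], [-0.47, 0.493, 0.732, -954.63], [0.0, 0.0, 0.0, 1.0]]
{'fx': 296.12169773813895, 'fy': 296.12169773813895, 'cx': 323.3282869456835, 'cy': 207.4863106520822, 'distortion': array([-0.05541115,  0.        ,  0.        ,  0.        ,  0.        ]), 'T_tool_cam': array([[-3.53975720e-04,  9.62614739e-01,  2.70874027e-01,
         7.29908714e+01],
       [ 9.99999932e-01,  3.13095814e-04,  1.94131017e-04,
         1.80309828e-01],
       [ 1.02063854e-04,  2.70874077e-01, -9.62614785e-01,
        -1.57188399e+02],
       [ 0.00000000e+00,  0.00000000e+00,  0.00000000e+00,
         1.00000000e+00]])} [-2.21479263e-01  9.75164790e-01  7.14876550e-04 -2.37864260e-04] 0.1
```

View pics/scene0.png

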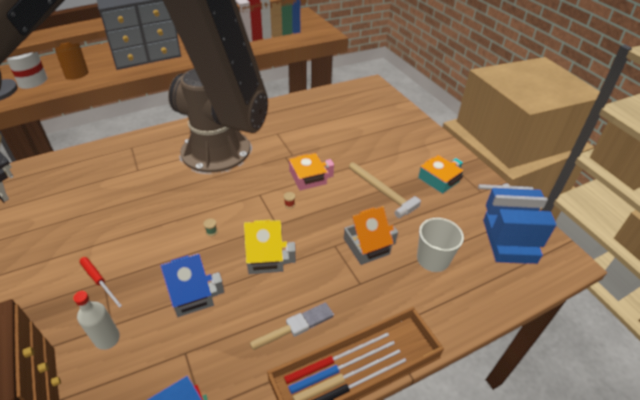

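View pics/side0.png

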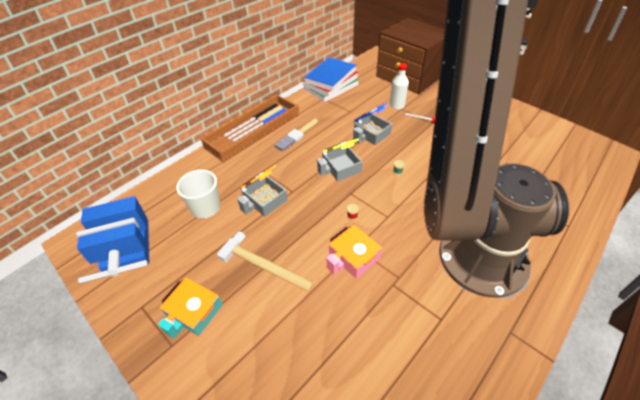

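The scene view shows the blue lid at (187,283), the yellow at (263,243) and the orange at (372,230). Their outer faces point towards the scene camera, so the hinges are on the far side from the robot. The look-alikes have pink (308,170) and turquoise (440,172) bodies. The side view confirms that the boxes open towards the robot.

```bash
cat > h.py <<'E'
from plant import bot
import cv2,numpy as np
from scipy.spatial.transform import Rotation as R
def rays(cam,px,T=None):
    c=bot.get_calibration(cam); K=np.array([[c["fx"],0,c["cx"]],[0,c["fy"],c["cy"]],[0,0,1]])
    u=cv2.undistortPoints(np.float64(px).reshape(-1,1,2),K,c["distortion"])[:,0]
    d=np.c_[u[:,0],-u[:,1],-np.ones(len(u))]
    M=np.linalg.inv(c["view"]) if T is None else T@c["T_tool_cam"]
    return M[:3,3],d@M[:3,:3].T
def plane(cam,px,z,T=None):
    o,d=rays(cam,px,T); return o+d*((z-o[2])/d[:,2])[:,None]
def project(cam,P,T=None):
    c=bot.get_calibration(cam); K=np.array([[c["fx"],0,c["cx"]],[0,c["fy"],c["cy"]],[0,0,1]])
    V=c["view"] if T is None else np.linalg.inv(T@c["T_tool_cam"])
    p=np.c_[P,np.ones(len(P))]@V.T
    return cv2.projectPoints(p[:,:3]*[1,-1,-1],np.zeros(3),np.zeros(3),K,c["distortion"])[0][:,0]
H={"orange":(5,17),"yellow":(22,34),"blue":(105,130)}
def quads(img,col,amin=150):
    hsv=cv2.cvtColor(img,cv2.COLOR_RGB2HSV); lo,hi=H[col]
    m=cv2.inRange(hsv,(lo,170,60),(hi,255,255)); m=cv2.morphologyEx(m,cv2.MORPH_OPEN,np.ones((3,3)))
    out=[]
    for k in cv2.findContours(m,cv2.RETR_EXTERNAL,cv2.CHAIN_APPROX_NONE)[0]:
        if cv2.contourArea(k)>amin:
            h=cv2.convexHull(k); q=cv2.approxPolyN(h,4,ensure_convex=True).reshape(-1,2) 
            out.append((cv2.contourArea(k),q))
    return out
def tool():
    s=bot.read_state(); T=np.eye(4); T[:3,:3]=R.from_quat(s["eef_rot"]).as_matrix(); T[:3,3]=s["tcp_pos"]; return T
E
python3 - <<'E'
from h import *
im=cv2.imread("pics/scene0.png")[:,:,::-1].copy()
for c in H:
    for a,q in quads(im,c):
        if q[:,1].max()>320 or q[:,0].max()>480 or q[:,1].min()<180: continue
        lo=q[np.argsort(q[:,1])[2:]]; P=plane("scene",lo,45.5)
        print(c,a,q.tolist(),P.round().tolist(),np.linalg.norm(P[0]-P[1]))
E
```

```text
orange 1251.5 [[400, 241], [363, 254], [350, 210], [383, 207]] [[639.0, 312.0, 45.0], [635.0, 203.0, 46.0]] 109.45906801481381
yellow 1451.5 [[290, 262], [246, 262], [244, 223], [278, 216]] [[535.0, -72.0, 46.0], [581.0, 26.0, 45.0]] 108.32174633628559
blue 1119.0 [[215, 293], [174, 306], [162, 264], [197, 257]] [[591.0, -168.0, 46.0], [587.0, -264.0, 46.0]] 95.90153871571752
```

```bash
cat >> h.py <<'E'
def ori(xdir): # tool y along -xdir, pointing down
    y=-np.r_[xdir[:2],0]/np.linalg.norm(xdir[:2]); z=np.r_[0,0,-1.]; return R.from_matrix(np.c_[np.cross(y,z),y,z]).as_quat()
E
python3 - <<'E'
from h import *
print(bot.solve_ik([555,-216,250],ori(np.r_[1,0.])),bot.solve_ik([600,257,250],ori(np.r_[1,0.])))
bot.move_ptp([555,-216,250],ori(np.r_[1,0.])); T=tool(); im=bot.camera("wrist"); cv2.imwrite("pics/w1.png",im[:,:,::-1]); np.save("T1.npy",T)
bot.move_gripper(0); print(bot.read_state()["t"],bot.read_state()["width"])
for a,q in quads(im,"blue"): print(a,q.tolist(),plane("wrist",q,45.5,T).round().tolist())
E
```

```text
[-0.04325309  0.21470092 -0.13433239  0.         -1.22176302  0.04325309] [ 0.70293794  0.30938827 -0.00598409  0.         -1.25542397 -0.70293794]
3.3 0.6751685295362934
5357.5 [[393, 155], [355, 235], [294, 230], [294, 144]] [[470.0, -254.0, 46.0], [513.0, -151.0, 46.0], [593.0, -158.0, 46.0], [590.0, -267.0, 46.0]]
15152.5 [[84, 0], [127, 137], [0, 170], [0, 0]] [[825.0, -432.0, 46.0], [794.0, -278.0, 46.0], [983.0, -240.0, 46.0], [935.0, -443.0, 46.0]]
```

View pics/w1.png

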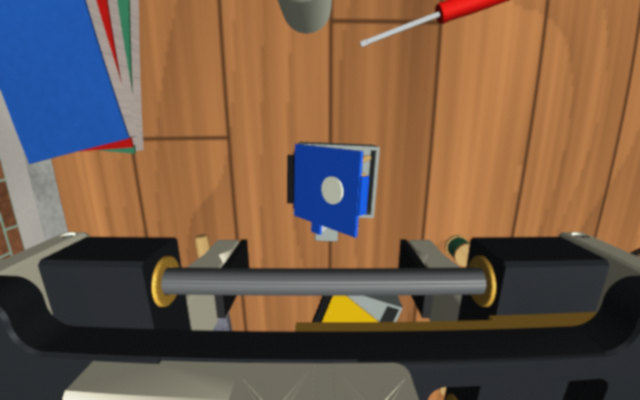

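The wrist view shows the blue lid with its hinge edge on the left, from (296,146) to (294,208). The pad is at (332,190), and the blue catch tab at (318,228) distorts the fitted quad. I'll cast these hinge corners to a plane and check them against the pad ray.

```bash
cat >> h.py <<'E'
from scipy.optimize import minimize_scalar
def lid(hc,pad,T):
    """hinge corner pixels (2), pad pixel -> hinge mid, xdir, angle"""
    P=plane("wrist",hc,47.,T); y=P[1]-P[0]; L=np.linalg.norm(y); y/=L
    x=np.cross(y,[0,0,1]); x*=np.sign(x[0]); m=P.mean(0); m[2]=45.5
    f=lambda t:m-x*(65*np.cos(t)+6*np.sin(t))*1+np.r_[0,0,65*np.sin(t)+6*np.cos(t)]
    e=lambda t:np.linalg.norm(project("wrist",[f(t)],T)[0]-pad)
    r=minimize_scalar(e,bounds=(0,1.2),method="bounded")
    print("edge",L.round(1),"mid",m.round(1),"x",x.round(3),"deg",np.degrees(r.x).round(1),"res px",r.fun,"pad",f(r.x).round(1)); return m,x
E
python3 - <<'E'
from h import *
im=cv2.imread("pics/w1.png"); T=np.load("T1.npy")
lid([(296,146),(294,208)],(332,190),T)
cv2.imwrite("pics/w1c.png",cv2.resize(im[130:250,270:400],None,fx=5,fy=5,interpolation=cv2.INTER_CUBIC)[:600])
E
```

```text
edge 77.2 mid [ 589.5 -226.2   45.5] x [ 0.998 -0.059  0.   ] deg 52.9 res px 0.9554040199678728 pad [ 545.6 -223.7  100.9]
```

View pics/w1c.png

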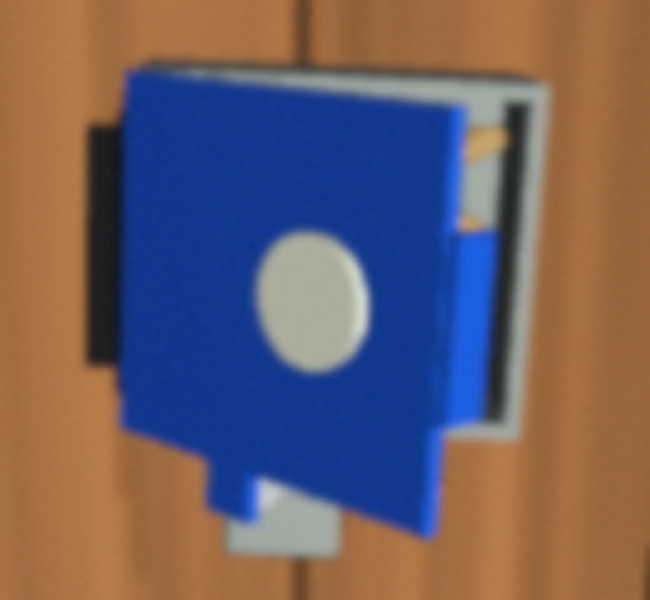

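The crop gives sharper points. The hinge corners are (295.2,144) and (294.4,216.4), and the pad centre is (332.6,190.4). The catch block is on the +y side, clear of the press line.

```bash
cat >> h.py <<'E'
def press(m,x,d=36):
    p=m-x*d; o=ori(x); f0=None
    bot.move_ptp([p[0],p[1],140],o); f0=bot.read_state()["contact_force"][2]
    z=140; peak=0
    while z>46:
        z-=4 if z>60 else 1
        bot.line_to([p[0],p[1],z],velocity=60); s=bot.read_state(); f=s["contact_force"][2]-f0
        print((z,round(s["tcp_pos"][2],1),round(f,1)),end=" ")
        if f>25: break
    bot.line_to([p[0],p[1],150],velocity=150); print("\nt",bot.read_state()["t"])
E
python3 - <<'E'
from h import *
T=np.load("T1.npy")
m,x=lid([(295.2,144),(294.4,216.4)],(332.6,190.4),T)
press(m,x)
E
```

```text
edge 90.7 mid [ 589.9 -221.9   45.5] x [ 0.999 -0.038  0.   ] deg 51.3 res px 1.7157354405515284 pad [ 544.5 -220.1   99.9]
(136, np.float64(137.6), np.float64(-0.2)) (132, np.float64(132.1), np.float64(-0.8)) (128, np.float64(127.6), np.float64(-0.2)) (124, np.float64(123.6), np.float64(-0.7)) (120, np.float64(119.7), np.float64(-0.2)) (116, np.float64(115.7), np.float64(-1.7)) (112, np.float64(111.6), np.float64(-0.3)) (108, np.float64(107.7), np.float64(-0.4)) (104, np.float64(103.6), np.float64(0.3)) (100, np.float64(99.7), np.float64(-0.5)) (96, np.float64(95.7), np.float64(-0.4)) (92, np.float64(91.7), np.float64(-0.3)) (88, np.float64(87.7), np.float64(-0.2)) (84, np.float64(83.6), np.float64(-0.3)) (80, np.float64(79.7), np.float64(-1.1)) (76, np.float64(75.7), np.float64(-0.3)) (72, np.float64(71.7), np.float64(-0.7)) (68, np.float64(67.7), np.float64(0.5)) (64, np.float64(64.0), np.float64(2.9)) (60, np.float64(60.1), np.float64(1.2)) (59, np.float64(59.1), np.float64(1.7)) (58, np.float64(57.9), np.float64(0.9)) (57, np.float64(56.8), np.float64(0.2)) (56, np.float64(55.8), np.float64(0.4)) (55, np.float64(54.8), np.float64(0.3)) (54, np.float64(53.8), np.float64(0.3)) (53, np.float64(52.8), np.float64(0.9)) (52, np.float64(51.9), np.float64(0.2)) (51, np.float64(50.9), np.float64(-0.4)) (50, np.float64(50.0), np.float64(-0.3)) (49, np.float64(49.7), np.float64(5.9)) (48, np.float64(49.6), np.float64(14.2)) (47, np.float64(49.4), np.float64(20.9)) (46, np.float64(49.2), np.float64(28.4)) 
t 13.1583
```

```bash
python3 - <<'E'
from h import *
bot.move_ptp([602,262,250],ori(np.r_[1,0.])); T=tool(); np.save("T2.npy",T)
im=bot.camera("wrist"); s=bot.camera("scene"); print(bot.read_state()["t"])
cv2.imwrite("pics/w2.png",im[:,:,::-1]); cv2.imwrite("pics/s2.png",s[:,:,::-1])
a=cv2.resize(im[120:270,240:440],None,fx=4,fy=4,interpolation=cv2.INTER_CUBIC)
cv2.imwrite("pics/w2c.png",a[:,:,::-1])
cv2.imwrite("pics/s2c.png",cv2.resize(s[200:330,140:320],None,fx=4,fy=4)[:,:,::-1])
for a,q in quads(im,"orange"): print(a,q.tolist())
E
```

```text
15.0583
5355.5 [[368, 141], [358, 228], [295, 223], [295, 134]]
13188.0 [[152, 0], [169, 161], [63, 161], [38, 0]]
```

View pics/w2c.png

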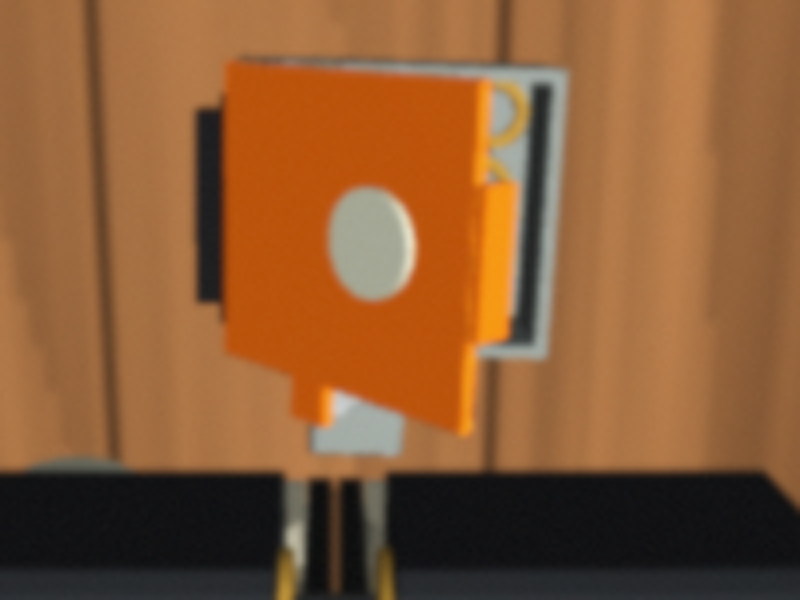

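View pics/s2c.png

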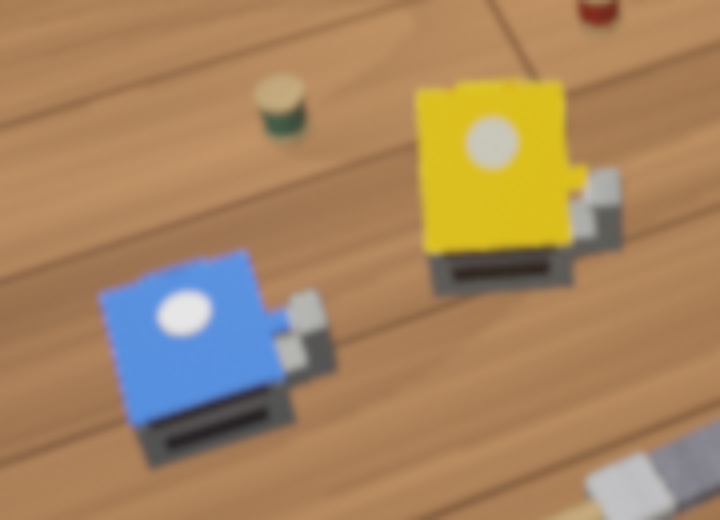

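In the wrist crop, the orange hinge corners are (297,135) and (296.5,208.2), with the pad at (332.8,180.8). In the scene crop, the blue lid is down and its pad is at about (186.2,278); yellow is still open. I'll check blue numerically, then press orange.

```bash
python3 - <<'E'
from h import *
m,x=lid([(295.2,144),(294.4,216.4)],(332.6,190.4),np.load("T1.npy"))
for t in np.radians([0,3,6,12,20]): print(np.degrees(t).round(),project("scene",[m-x*(65*np.cos(t)+6*np.sin(t))+np.r_[0,0,65*np.sin(t)+6*np.cos(t)]],None).round(1))
m,x=lid([(297,135),(296.5,208.2)],(332.8,180.8),np.load("T2.npy"))
if 545<m[0]-0<700 and 220<m[1]<300: press(m,x)
bot.move_ptp([480,40,300],ori(np.r_[1,0.]))
for n in("scene","side"):
    i=bot.camera(n); cv2.imwrite(f"pics/{n}3.png",i[:,:,::-1])
    c=i[190:330,140:420] if n=="scene" else i[80:240,220:420]
    cv2.imwrite(f"pics/{n}3c.png",cv2.resize(c,None,fx=2.8,fy=2.8,interpolation=cv2.INTER_CUBIC)[:,:,::-1])
print(bot.read_state()["t"])
E
```

```text
edge 90.7 mid [ 589.9 -221.9   45.5] x [ 0.999 -0.038  0.   ] deg 51.3 res px 1.7157548167475827 pad [ 544.5 -220.1   99.9]
0.0 [[185.7 277.7]]
3.0 [[185.4 276.8]]
6.0 [[185.2 275.9]]
12.0 [[184.6 274.4]]
20.0 [[184.1 272.7]]
edge 90.2 mid [634.6 245.   45.5] x [ 1.    -0.031  0.   ] deg 54.5 res px 1.3897064408635371 pad [592.  246.3 101.9]
(136, np.float64(137.7), np.float64(-1.3)) (132, np.float64(132.1), np.float64(-1.4)) (128, np.float64(127.6), np.float64(-1.4)) (124, np.float64(123.6), np.float64(-0.9)) (120, np.float64(119.6), np.float64(-1.8)) (116, np.float64(115.7), np.float64(-1.7)) (112, np.float64(111.6), np.float64(-1.8)) (108, np.float64(107.7), np.float64(-2.0)) (104, np.float64(103.6), np.float64(-1.1)) (100, np.float64(99.6), np.float64(-2.2)) (96, np.float64(95.7), np.float64(-2.3)) (92, np.float64(91.6), np.float64(-1.0)) (88, np.float64(87.7), np.float64(-1.6)) (84, np.float64(83.7), np.float64(-1.7)) (80, np.float64(79.7), np.float64(-1.2)) (76, np.float64(75.7), np.float64(-1.5)) (72, np.float64(71.7), np.float64(-1.5)) (68, np.float64(67.7), np.float64(-1.0)) (64, np.float64(64.1), np.float64(1.5)) (60, np.float64(60.1), np.float64(-0.8)) (59, np.float64(59.1), np.float64(0.9)) (58, np.float64(57.9), np.float64(0.2)) (57, np.float64(56.8), np.float64(-0.8)) (56, np.float64(55.8), np.float64(-0.2)) (55, np.float64(54.8), np.float64(-0.5)) (54, np.float64(53.8), np.float64(-1.4)) (53, np.float64(52.8), np.float64(-1.5)) (52, np.float64(51.9), np.float64(-1.9)) (51, np.float64(50.9), np.float64(-1.7)) (50, np.float64(50.0), np.float64(-1.9)) (49, np.float64(49.8), np.float64(4.2)) (48, np.float64(49.6), np.float64(10.0)) (47, np.float64(49.5), np.float64(16.4)) (46, np.float64(49.3), np.float64(23.7)) 
t 24.9167
26.1
```

View pics/scene3c.png

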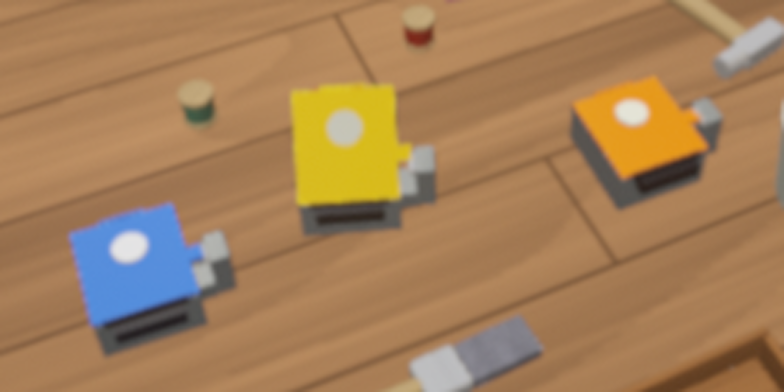

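View pics/side3c.png

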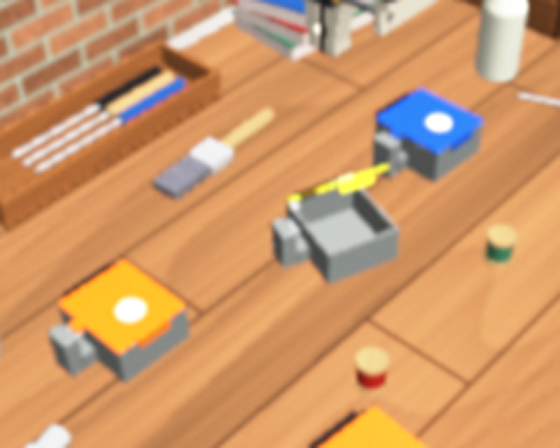

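Both lids look shut and yellow is still open. As a last check, I'll triangulate both pads: scene blue (186,278) and orange (365.4,230); side blue (376.4,123.6) and orange (266.4,190.7).

```bash
python3 - <<'E'
from h import *
for a,b in(((186,278.1),(376.4,123.6)),((365.4,230),(266.4,190.7))):
    o1,d1=rays("scene",[a]);o2,d2=rays("side",[b]);d1,d2=d1[0],d2[0]
    k=np.linalg.lstsq(np.c_[d1,-d2],o2-o1,rcond=None)[0];p,q=o1+k[0]*d1,o2+k[1]*d2
    print(((p+q)/2).round(1),np.linalg.norm(p-q).round(1))
E
```

```text
[ 523.6 -219.5   48.8] 1.1
[568.6 247.5  48.1] 2.0
```

```bash
python3 -c "
from plant import bot
print(bot.close_job())"
```

```text
the job is handed in; nothing more can be done
None
```

I pressed the orange and blue lids down to their stops and both stayed shut after I let go (last camera check), the yellow lid is still open, and I handed the job in at about 26 s.

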